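# Put four serving dishes back on the plates of their own shape

### The job

The four small grey serving dishes stand on the wrong white plates. Swap them round so that each stands upright in the middle of the plate of its own shape (round on round, square on square, six-sided on six-sided, oblong on oblong), with its sides lined up with the plate's; the empty cork trivet is free for parking a dish on the way. Set the dishes down without dropping them, leave the plates where they are, and do not knock over the pepper mill.

Things in the scene. Friction and masses are not known exactly. Their poses are not given: they have to be found in the camera images.
- dish_round: Round dish, 38 mm high, 65 mm across the body, with a lip 68 mm across over the top 6 mm; wall 5 mm. Grey glazed stoneware, open on top, 110 to 200 g. Origin: centre of its underside, z up.
- dish_square: Square dish with upright walls, 62 x 62 mm, 36 mm high, wall 5 mm; x and y axes square to its sides. Grey glazed stoneware, open on top, 110 to 200 g. Origin: centre of its underside, z up.
- dish_hex: Six-sided (regular hexagon) dish with upright walls, 64 mm between facing sides, 74 mm corner to corner, 36 mm high, wall 5 mm; its x axis is square to one pair of sides, the other sides follow every 60 degrees. Grey glazed stoneware, open on top, 110 to 200 g. Origin: centre of its underside, z up.
- dish_oblong: Oblong rectangular dish with upright walls, 84 mm long (along its x axis) and 52 mm wide (along y), 36 mm high, wall 5 mm. Grey glazed stoneware, open on top, 110 to 200 g. Origin: centre of its underside, z up.
- plate_round: Round plate, 126 mm across, flat middle about 100 mm across. White ceramic, loose, about 380 g, 12 mm high at its rim; its flat middle, on which a dish stands, is 6 mm above the plate's origin (centre of its underside, z up).
- plate_square: Square plate, 118 x 118 mm, flat middle 100 mm; x and y axes square to its sides. White ceramic, loose, about 380 g, 12 mm high at its rim; its flat middle, on which a dish stands, is 6 mm above the plate's origin (centre of its underside, z up).
- plate_hex: Six-sided (regular hexagon) plate, 122 mm between facing sides, flat middle 104 mm; its x axis is square to one pair of sides. White ceramic, loose, about 380 g, 12 mm high at its rim; its flat middle, on which a dish stands, is 6 mm above the plate's origin (centre of its underside, z up).
- plate_oblong: Oblong rectangular plate, 150 mm long (along its x axis) and 112 mm wide (along y), flat middle 132 x 94 mm. White ceramic, loose, about 380 g, 12 mm high at its rim; its flat middle, on which a dish stands, is 6 mm above the plate's origin (centre of its underside, z up).
- trivet: Empty round cork trivet, 116 mm across, 6 mm thick, fixed to the counter: a free spot where one dish can stand on the way. Origin: centre of its underside, z up.
- pepper_mill: Turned dark wooden pepper mill standing among the crockery, 144 mm tall, 52 mm across its foot; a bystander. Origin: centre of its underside, z up.
Mind the look-alikes: they are no part of the job. What is shaped like the dish_hex but blue or purple is not meant.

How it is judged:
At the end, for the whole second after the job is handed in: Each dish stands upright (within 0.1 rad) and at rest on the flat middle of the plate of its own shape, its centre within 15 mm of the plate's centre, and the square, six-sided and oblong dishes have their sides parallel to their plate's within 15 degrees (0.26 rad) (horizontal distance between dish_round and plate_round below 0.015 m and z of dish_round in the frame of plate_round between 0.002 and 0.011 m and angle between each of dish_round, dish_oblong, dish_square, dish_hex's own z axis and vertical below 0.1 rad and linear speed of each of dish_round, dish_oblong, dish_square, dish_hex below 0.02 m/s and horizontal distance between dish_oblong and plate_oblong below 0.015 m and z of dish_oblong in the frame of plate_oblong between 0.002 and 0.011 m and angle between the x axis of dish_oblong and the x axis of plate_oblong, either way round below 0.26 rad and horizontal distance between dish_square and plate_square below 0.015 m and z of dish_square in the frame of plate_square between 0.002 and 0.011 m and (angle between the x axis of dish_square and the x axis of plate_square, either way round below 0.26 rad or angle between the x axis of dish_square and the x axis of plate_square, either way round above 1.31 rad) and horizontal distance between dish_hex and plate_hex below 0.015 m and z of dish_hex in the frame of plate_hex between 0.002 and 0.011 m and (angle between the x axis of dish_hex and the x axis of plate_hex, either way round below 0.26 rad or angle between the x axis of dish_hex and the x axis of plate_hex, either way round between 0.787 and 1.307 rad)); the robot touches nothing.
It fails at once if a dish is dropped or thrown (it moves faster than 0.7 m/s, as after a fall of 25 mm or more, with the fingers off it) ((linear speed of dish_round above 0.7 m/s and contact force between the fingers and dish_round below 0.05 N) or (linear speed of dish_oblong above 0.7 m/s and contact force between the fingers and dish_oblong below 0.05 N) or (linear speed of dish_square above 0.7 m/s and contact force between the fingers and dish_square below 0.05 N) or (linear speed of dish_hex above 0.7 m/s and contact force between the fingers and dish_hex below 0.05 N)).
It fails at once if a plate is shifted more than 30 mm from where it stood (distance of any of plate_round, plate_oblong, plate_square, plate_hex from where it was at the start of the episode above 0.03 m).
It fails at once if the pepper mill is knocked over (angle between pepper_mill's own z axis and vertical above 0.5 rad).
It also fails if it takes over 141 s, if anything falls off the work surface, if the arm or the gripper's body presses on something with over 40 N, if the wrist force passes 120 N, or if a joint passes its speed limit or range.

### The arm

A 6-joint arm with a two-finger parallel gripper is mounted at the origin on the work surface. World frame = base frame: x ahead of the robot, y to its left, z up, the work surface at z = 0. Lengths are in m, angles in rad, forces in N, time in s.
With the tool pointing down it reaches from about 0.25 to 0.725 m from the base axis. Payload 9.7 kg.
Tool frame: the origin (TCP) lies at the very end of the fingers, on their centre line; the grasp point (between the pads) lies 19 mm behind it (env.pinch_z is the distance from the TCP to the grasp point, in m); z points along the fingers, y is the line along which they close (so a half turn about z gives the same grasp; the last joint's range is limited). The gripper opens to 85 mm and grips with 20 to 120 N. Pads are 22 mm wide; open, the fingers measure 114 mm over their backs; the gripper's body (76 mm by 85 mm) begins 54 mm behind the grasp point. The pads swing forward as they close: fully open they stand 13 mm farther back than shut.
Start: joints at [1.237, 0.087, 0.176, 1.66, 0, 1.571], TCP at [0.18, 0.52, 0.231] pointing down, gripper open.
Joint ranges: [-3.13, 3.13], [-0.85, 1.81], [-1.15, 1.24], [-2.2, 2.28], [-1.44, 1.52], [-3.14, 3.14]. Speed limits (rad/s): [2.22, 2.22, 2.57, 3.14, 3.14, 3.14].

### API

Orientations are given as a 3x3 rotation matrix whose columns are the frame's x, y, z axes.
In Python, from station import env gives the robot as it stands.
- The arm moves only by the shell command python3 -m pendant 'ROWS' [FORCE]. ROWS is JSON, a list of rows, each an object with "linear": the shift along the tool's x, y, z in mm, a list of three; "turn": the turn, a rotation vector about the tool's x, y, z in degrees, a list of three; "claw": the finger opening in mm, from 0 to 85.4. In form: [{"linear": [x, y, z], "turn": [ax, ay, az], "claw": claw}, ...]. A call has exactly 8 rows; each row is the pose to reach, as a shift and turn from the pose commanded when the call began, along the tool's axes at that moment; what a row does not reach only later rows make up. A row lasts 1/10 s, in which the tool goes at most 50 mm and 8.59 degrees, less where a joint would pass 70% of its speed; a pose out of reach is approached as far as the arm can. A call with a gripper value outside its range is refused whole. The fingers move at their own pace and stop on an object; FORCE is the grip in N (left out, the last holds). Time passes only in rows, so rows that repeat a pose let the fingers close, or fill a call up. It gives the time, the measured TCP pose, the force, the opening and the grip force at its end, in the units of the state.
- env.get_obs(): the state, without advancing time (a new reading comes with each control period).
- env.capture(name): name is "scene" or "top" or "wrist"; returns the picture (420x560x3 uint8, red, green, blue); there is no depth.
- env.camera_info(name): a dict with "fx", "fy", "cx", "cy" (pixels), "R" (3x3) and "t" (3): a world point X has camera coordinates R X + t; the wrist camera has in their place "T_tool_cam" (4x4, takes a point from camera to tool coordinates, whose origin is the TCP and whose axes are the flange's). Camera axes: x right, y down, z forward; pixel columns grow to the right and rows downward; lengths in m; the calibration is good to about 2 mm. A picture is of the moment at which its call begins: read the wrist's pose just before it. camera_info takes no time and is no camera call.
- env.job_done(): hands the job in; it is judged then, once.
The state is a dict: "time_s": time; "joint_positions": joint angles; "qvel": joint speeds; "joint_torque": joint torques, N m; "tcp_pos": TCP position; "eef_rot": TCP orientation; "force": force on the tool from outside, world axes, zero at the start; "wrist_torque": the same for the moment, N m; "opening": opening from 0.0 (shut) to 1.0 (fully open); "gripper_force": force on a finger pad.
Only numpy, scipy, OpenCV 4.12 (cv2) and the standard library are available. Lean on these libraries where they do the work, as an engineer would, in place of code of your own. Each camera call takes 0.05 s, during which the arm holds its last target. There are 200 camera calls.

## Working session

There is one attempt and no reset: what is moved stays moved. The work goes in short steps, Python scripts to look and compute and a shell command to move; the robot and the scene stay as the last step left them, time stands still between calls to the robot, and variables do not carry over. Pictures are saved under pics/ and viewed, at most 14 in all, crops included, and the job is handed in when it is done.

```bash
ls; mkdir -p pics; python3 - <<'E'
from station import env
import cv2,numpy as np
np.set_printoptions(precision=4,suppress=True)
o=env.get_obs();print(o['time_s'],o['tcp_pos'],o['eef_rot'],o['opening'])
for n in ['top','scene']:
    im=env.capture(n);cv2.imwrite(f'pics/{n}0.png',im[:,:,::-1])
    print(n,env.camera_info(n))
print(env.camera_info('wrist'),env.pinch_z)
E
```

```text
pics
0.0 [0.1801 0.5194 0.2306] [[-0.9448  0.3276 -0.0004]
 [ 0.3276  0.9448 -0.0013]
 [-0.     -0.0013 -1.    ]] 0.99676930419355
top {'fx': 402.3995901791339, 'fy': 402.3995901791339, 'cx': 280.76758554765667, 'cy': 208.31891357649383, 'R': array([[-0.0673, -0.9977, -0.0045],
       [-0.9723,  0.0666, -0.2241],
       [ 0.2239, -0.0107, -0.9745]]), 't': array([0.1024, 0.48  , 0.864 ])}
scene {'fx': 399.40604875350203, 'fy': 399.40604875350203, 'cx': 277.2378297982804, 'cy': 205.7926425858694, 'R': array([[-0.6344,  0.7727, -0.0209],
       [ 0.4851,  0.3769, -0.7891],
       [-0.6018, -0.5108, -0.614 ]]), 't': array([ 0.2487, -0.2283,  1.2592])}
{'fx': 331.98660664678766, 'fy': 331.98660664678766, 'cx': 276.5532040932909, 'cy': 210.56963554436908, 'T_tool_cam': array([[-0.0006, -0.948 , -0.3181,  0.0816],
       [ 1.    , -0.0007,  0.0001, -0.0011],
       [-0.0003, -0.3181,  0.948 , -0.1437],
       [ 0.    ,  0.    ,  0.    ,  1.    ]])} 0.0187
```

View pics/top0.png

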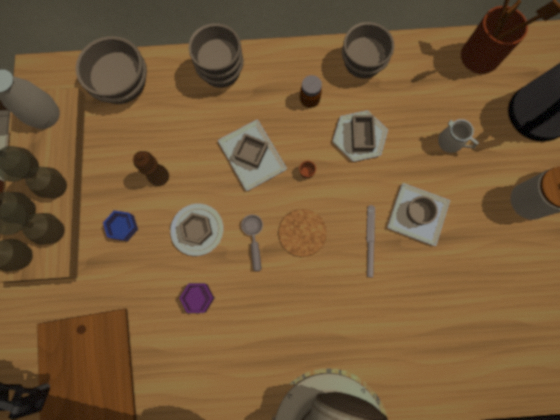

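View pics/scene0.png

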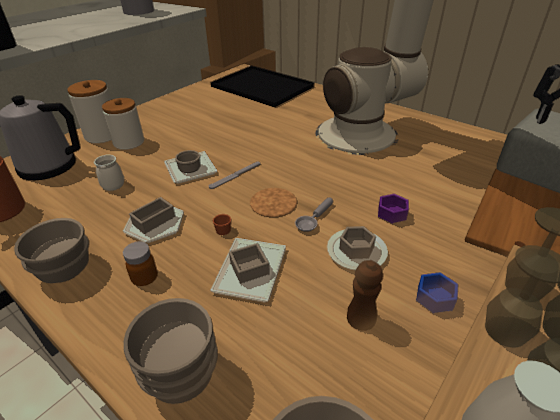

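The top view shows the grey six-sided dish on the round plate (195,230), the square dish on the oblong plate (250,153), the oblong dish on the six-sided plate (362,134) and the round dish on the square plate (421,211). The trivet is at (302,232) and the mill at (150,165). There are three hexagon candidates: grey (195,230), blue (121,226) and purple (197,298). Grey fits the description, and I'll confirm it in an enlarged crop.

```bash
cat > h.py <<'E'
import cv2,numpy as np
from station import env
np.set_printoptions(precision=4,suppress=True)
def ray(info,uv,z):
    uv=np.asarray(uv,float).reshape(-1,2)
    d=np.c_[(uv[:,0]-info['cx'])/info['fx'],(uv[:,1]-info['cy'])/info['fy'],np.ones(len(uv))]@info['R']
    c=-info['R'].T@info['t']
    return c+d*((z-c[2])/d[:,2])[:,None]
def poly_angle(P,period):   # dominant side direction (deg, mod period) of hull of points in metres
    h=cv2.approxPolyDP(cv2.convexHull((P[:,:2]*1e3).astype(np.float32)),4,True)[:,0]
    e=np.roll(h,-1,0)-h; L=np.hypot(*e.T); a=np.arctan2(e[:,1],e[:,0])
    return np.degrees(np.angle(np.sum(L**2*np.exp(1j*a*360/period)))*period/360)
E
python3 - <<'E'
from h import *
im=cv2.imread('pics/top0.png');info=env.camera_info('top')
hsv=cv2.cvtColor(im,cv2.COLOR_BGR2HSV)
m=((hsv[...,1]<60)&(hsv[...,2]>125)).astype(np.uint8)
m[:90]=0
cs,_=cv2.findContours(m,cv2.RETR_EXTERNAL,cv2.CHAIN_APPROX_NONE)
for c in cs:
    if cv2.contourArea(c)<700: continue
    h=cv2.convexHull(c);P=ray(info,h,.012)
    r=cv2.minAreaRect((P[:,:2]*1e3).astype(np.float32)); (ec,er)=cv2.minEnclosingCircle((P[:,:2]*1e3).astype(np.float32))
    print('plate',np.mean(c[:,0],0),'rect',np.round(r[0]),np.round(r[1]),round(r[2],1),'circ',np.round(ec),round(er),'ang90',round(poly_angle(P,90),1),'ang60',round(poly_angle(P,60),1))
big=cv2.resize(im[90:260,160:460],None,fx=2.66,fy=2.66,interpolation=cv2.INTER_CUBIC)
cv2.imwrite('pics/crop.png',big)
tm=ray(info,[[302,232]],.006);print('trivet',tm)
for u,v in [(250,153),(195,230),(362,134),(421,211)]: print(hsv[v-18:v+19:3,u].tolist())
E
```

```text
plate [340.6061 387.2909] rect [ 92. -36.] [165.  39.] 71.2 circ [ 75. -30.] 82 ang90 -20.2 ang60 10.6
plate [196.2207 229.269 ] rect [460. 272.] [123. 122.] 42.7 circ [459. 272.] 62 ang90 35.7 ang60 -27.9
plate [418.7809 213.9944] rect [ 460. -257.] [117. 117.] 64.8 circ [ 461. -258.] 80 ang90 -24.7 ang60 -15.9
plate [251.8    153.3111] rect [637. 132.] [151. 112.] 25.7 circ [638. 132.] 91 ang90 26.2 ang60 26.5
trivet [[0.436  0.0227 0.006 ]]
[[25, 34, 128], [15, 82, 62], [14, 78, 62], [17, 76, 90], [16, 73, 118], [16, 75, 115], [16, 76, 117], [16, 77, 119], [15, 72, 113], [18, 76, 77], [19, 68, 79], [18, 60, 115], [33, 22, 140]]
[[33, 20, 138], [16, 77, 96], [17, 82, 78], [18, 77, 113], [16, 80, 118], [16, 76, 117], [16, 78, 117], [16, 79, 116], [17, 80, 115], [15, 80, 111], [15, 74, 96], [22, 37, 125], [35, 19, 148]]
[[19, 66, 96], [17, 85, 42], [16, 75, 82], [15, 74, 114], [16, 81, 114], [17, 75, 115], [17, 75, 115], [18, 78, 115], [17, 75, 116], [18, 75, 115], [16, 82, 103], [17, 83, 49], [20, 54, 95]]
[[25, 40, 145], [18, 48, 117], [16, 77, 56], [17, 81, 63], [16, 79, 81], [17, 73, 122], [17, 74, 127], [17, 76, 127], [19, 75, 125], [17, 73, 122], [16, 68, 101], [108, 9, 141], [107, 12, 154]]
```

View pics/crop.png

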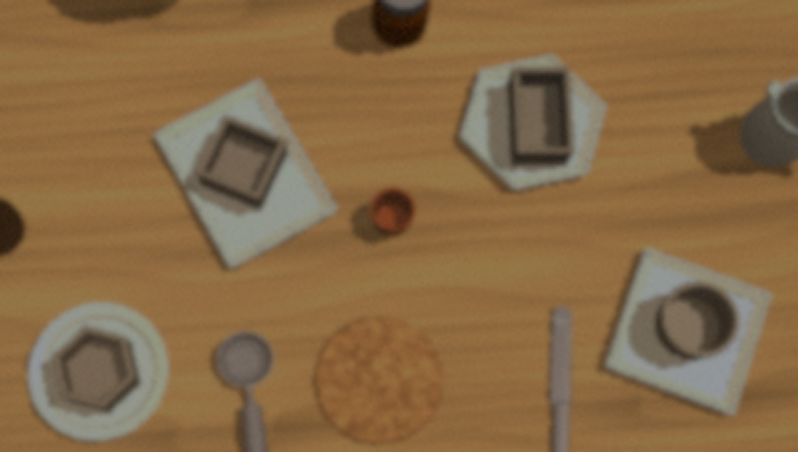

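The crop confirms it: the grey six-sided dish stands on the round plate at top-view (196,228), and the blue and purple hexes stand off on the wood. I'll hover over it and look from near.

```bash
cat >> h.py <<'E'
def plan(x,y,z,yaw=None):
    """yaw (deg): world direction of tool y axis, mod 180. prints linear mm / turn deg in current tool axes"""
    o=env.get_obs();R=o['eef_rot'];lin=R.T@(np.array([x,y,z])-o['tcp_pos'])*1e3
    cur=np.degrees(np.arctan2(R[1,1],R[0,1])); t=0
    # level rotation: Rt has z down
    yw=np.radians(cur if yaw is None else yaw); 
    best=None
    for k in (0,np.pi):
        yv=np.array([np.cos(yw+k),np.sin(yw+k),0]);zv=np.array([0,0,-1.]);Rt=np.c_[np.cross(yv,zv),yv,zv]
        rv=np.degrees(cv2.Rodrigues(R.T@Rt)[0].ravel())
        print('lin',np.round(lin,1),'turn',np.round(rv,1),'yaw now',round(cur,1),'q6',round(o['joint_positions'][5],2))
def wrist_info():
    o=env.get_obs();i=dict(env.camera_info('wrist'));T=np.eye(4);T[:3,:3]=o['eef_rot'];T[:3,3]=o['tcp_pos']
    C=np.linalg.inv(T@i['T_tool_cam']);i['R']=C[:3,:3];i['t']=C[:3,3];return i
def look(name):
    i=wrist_info();im=env.capture('wrist')[:,:,::-1].copy();cv2.imwrite(f'pics/{name}.png',im)
    np.save(f'pics/{name}.npy',i,allow_pickle=True);return im,i
E
python3 - <<'E'
from h import *
i=env.camera_info('top')
for n,uv,z in [('hex',(195.7,227.6),.042),('sq',(250.2,150.2),.042),('obl',(363.4,133.6),.042),('rd',(422.4,210.3),.044),('plate_hex',(361,135.5),.012)]: print(n,ray(i,[uv],z))
plan(.455,.272,.2)
E
```

```text
hex [[0.4568 0.2671 0.042 ]]
sq [[0.6363 0.1329 0.042 ]]
obl [[ 0.66   -0.1422  0.042 ]]
rd [[ 0.4613 -0.2558  0.044 ]]
plate_hex [[ 0.6679 -0.143   0.012 ]]
lin [-340.8 -143.7   30.8] turn [-0.1 -0.  -0. ] yaw now 70.9 q6 1.57
lin [-340.8 -143.7   30.8] turn [   0.    -0.1 -180. ] yaw now 70.9 q6 1.57
```

```bash
python3 -m pendant '[{"linear":[-45,-19,0],"turn":[0,0,0],"claw":85},{"linear":[-90,-38,0],"turn":[0,0,0],"claw":85},{"linear":[-135,-57,0],"turn":[0,0,0],"claw":85},{"linear":[-180,-76,0],"turn":[0,0,0],"claw":85},{"linear":[-225,-95,10],"turn":[0,0,0],"claw":85},{"linear":[-270,-114,20],"turn":[0,0,0],"claw":85},{"linear":[-310,-130,25],"turn":[0,0,0],"claw":85},{"linear":[-340,-143,30],"turn":[0,0,0],"claw":85}]' 25
python3 -m pendant '[{"linear":[0,0,0],"turn":[0,0,0],"claw":85},{"linear":[0,0,0],"turn":[0,0,0],"claw":85},{"linear":[0,0,0],"turn":[0,0,0],"claw":85},{"linear":[0,0,0],"turn":[0,0,0],"claw":85},{"linear":[0,0,0],"turn":[0,0,0],"claw":85},{"linear":[0,0,0],"turn":[0,0,0],"claw":85},{"linear":[0,0,0],"turn":[0,0,0],"claw":85},{"linear":[0,0,0],"turn":[0,0,0],"claw":85}]'
python3 -c "
from h import *
look('w1')"
```

```text
time_s: 0.9
tcp_pos: [0.456, 0.271, 0.2005]
eef_rot: [[-0.944, 0.329, -0.001], [0.329, 0.944, -0.001], [0.0, -0.001, -1.0]]
force: [-0.2, 0.8, 0.1]
opening: 0.993
gripper_force: 0.0
time_s: 1.7
tcp_pos: [0.4545, 0.2733, 0.2013]
eef_rot: [[-0.945, 0.327, 0.0], [0.327, 0.945, 0.0], [-0.0, 0.0, -1.0]]
force: [-0.6, 0.3, 0.6]
opening: 0.994
gripper_force: 0.0
```

View pics/w1.png

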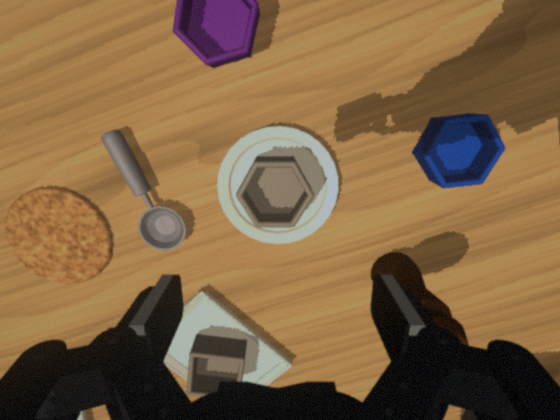

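The close view shows the grey six-sided dish's rim centred near (275,190) on the round plate (278,184), with the mill well clear at the lower right. Now the mask measurements.

```bash
cat >> h.py <<'E'
def greymask(im):
    hsv=cv2.cvtColor(cv2.GaussianBlur(im,(3,3),0),cv2.COLOR_BGR2HSV)
    return hsv
def dish(im,i,uv,r,z=.042,period=60):
    """silhouette of grey dish inside disc r px round uv -> centre, size, side angle on plane z"""
    hsv=greymask(im);H,S,V=[hsv[...,k].astype(int) for k in range(3)]
    m=((S>55)&(S<115)&(H<28)).astype(np.uint8)
    d=np.zeros_like(m);cv2.circle(d,tuple(map(int,uv)),r,1,-1);m&=d
    m=cv2.morphologyEx(m,cv2.MORPH_OPEN,np.ones((3,3)))
    c=max(cv2.findContours(m,cv2.RETR_EXTERNAL,cv2.CHAIN_APPROX_NONE)[0],key=cv2.contourArea)
    P=ray(i,c,z);rc=cv2.minAreaRect((P[:,:2]*1e3).astype(np.float32));M=cv2.moments((P[:,:2]*1e3).astype(np.float32))
    print('dish rect c',np.round(rc[0]),'size',np.round(rc[1]),'ang',round(rc[2],1),'centroid',np.round([M['m10']/M['m00'],M['m01']/M['m00']]),'side',round(poly_angle(P,period),1),'px',np.round(cv2.minEnclosingCircle(c)[0]))
    return c
def plate(im,i,uv,r,period=60):
    hsv=greymask(im);S,V=hsv[...,1],hsv[...,2]
    m=((S<60)&(V>90)).astype(np.uint8);d=np.zeros_like(m);cv2.circle(d,tuple(map(int,uv)),r,1,-1);m&=d
    m=cv2.morphologyEx(m,cv2.MORPH_OPEN,np.ones((3,3)))
    cs=[c for c in cv2.findContours(m,cv2.RETR_EXTERNAL,cv2.CHAIN_APPROX_NONE)[0] if cv2.contourArea(c)>60]
    c=cv2.convexHull(np.vstack(cs));P=ray(i,c,.012);rc=cv2.minAreaRect((P[:,:2]*1e3).astype(np.float32));M=cv2.moments((P[:,:2]*1e3).astype(np.float32))
    print('plate rect c',np.round(rc[0]),'size',np.round(rc[1]),'ang',round(rc[2],1),'centroid',np.round([M['m10']/M['m00'],M['m01']/M['m00']]),'side',round(poly_angle(P,period),1))
    return c
E
python3 - <<'E'
from h import *
im=cv2.imread('pics/w1.png');i=np.load('pics/w1.npy',allow_pickle=True).item()
c=dish(im,i,(275,190),48);p=plate(im,i,(278,184),70)
t=cv2.imread('pics/top0.png');ti=env.camera_info('top')
hs=cv2.cvtColor(t,cv2.COLOR_BGR2HSV)
for n,uv,r,per in [('hex',(196,228),19,60),('sq',(250,150),20,90),('obl',(363,134),24,90),('rd',(422,210),19,60)]: print(n);dish(t,ti,uv,r,.042,per)
plate(t,ti,(361,136),31,60)
print('mill',ray(ti,[[154,174]],0),hs[225:240,302].tolist()[0])
plan(.457,.268,.2)
E
```

```text
dish rect c [456. 270.] size [74. 65.] ang 8.2 centroid [456. 270.] side 11.9 px [274. 192.]
plate rect c [460. 272.] size [125. 125.] ang 24.4 centroid [459. 272.] side -9.0
hex
dish rect c [453. 270.] size [66. 74.] ang 39.7 centroid [453. 271.] side 14.0 px [194. 229.]
sq
dish rect c [634. 136.] size [67. 79.] ang 60.2 centroid [633. 136.] side -28.2 px [250. 150.]
obl
dish rect c [ 665. -134.] size [ 74. 104.] ang 80.0 centroid [ 661. -135.] side -7.9 px [360. 132.]
rd
dish rect c [ 461. -249.] size [61. 77.] ang 17.9 centroid [ 462. -250.] side -16.2 px [420. 210.]
plate rect c [ 661. -137.] size [123. 120.] ang 69.6 centroid [ 666. -139.] side -21.2
mill [[0.6068 0.3762 0.    ]] [16, 151, 147]
lin [-4.1 -4.1  1.3] turn [ 0.  0. -0.] yaw now 70.9 q6 0.87
lin [-4.1 -4.1  1.3] turn [  0.  -0. 180.] yaw now 70.9 q6 0.87
```

```bash
python3 -m pendant '[{"linear":[-2.5,-2.6,25],"turn":[0,0,7.5],"claw":85},{"linear":[-2.5,-2.6,50],"turn":[0,0,15],"claw":85},{"linear":[-2.5,-2.6,75],"turn":[0,0,22],"claw":85},{"linear":[-2.5,-2.6,100],"turn":[0,0,29.5],"claw":85},{"linear":[-2.5,-2.6,130],"turn":[0,0,29.5],"claw":85},{"linear":[-2.5,-2.6,155],"turn":[0,0,29.5],"claw":85},{"linear":[-2.5,-2.6,175],"turn":[0,0,29.5],"claw":85},{"linear":[-2.5,-2.6,187],"turn":[0,0,29.5],"claw":85}]' 30
python3 -m pendant '[{"linear":[0,0,0],"turn":[0,0,0],"claw":75},{"linear":[0,0,0],"turn":[0,0,0],"claw":68},{"linear":[0,0,0],"turn":[0,0,0],"claw":62},{"linear":[0,0,0],"turn":[0,0,0],"claw":55},{"linear":[0,0,0],"turn":[0,0,0],"claw":55},{"linear":[0,0,0],"turn":[0,0,0],"claw":55},{"linear":[0,0,0],"turn":[0,0,0],"claw":55},{"linear":[0,0,0],"turn":[0,0,0],"claw":55}]' 30
python3 -c "
from h import *
plan(.456,.270,.014,41.5)"
```

```text
time_s: 2.55
tcp_pos: [0.4554, 0.2694, 0.0125]
eef_rot: [[-0.661, 0.75, -0.002], [0.75, 0.661, -0.001], [0.0, -0.002, -1.0]]
force: [0.1, 0.5, 0.1]
opening: 0.993
gripper_force: 0.0
time_s: 3.35
tcp_pos: [0.4568, 0.2703, 0.0157]
eef_rot: [[-0.661, 0.75, 0.002], [0.75, 0.661, 0.001], [-0.0, 0.002, -1.0]]
force: [0.3, 0.4, 6.0]
opening: 0.738
gripper_force: 35.0
lin [ 0.3 -0.8  1.7] turn [ 0.1  0.  -0.1] yaw now 41.4 q6 1.38
lin [ 0.3 -0.8  1.7] turn [  0.   -0.2 179.9] yaw now 41.4 q6 1.38
```

```bash
python3 -m pendant '[{"linear":[0,0,-10],"turn":[0,0,0],"claw":55},{"linear":[0,0,-30],"turn":[0,0,0],"claw":55},{"linear":[0,0,-55],"turn":[0,0,0],"claw":55},{"linear":[0,0,-75],"turn":[0,0,0],"claw":55},{"linear":[-20,-21,-80],"turn":[0,0,0],"claw":55},{"linear":[-50,-52,-80],"turn":[0,0,0],"claw":55},{"linear":[-80,-84,-80],"turn":[0,0,0],"claw":55},{"linear":[-110,-115,-80],"turn":[0,0,0],"claw":55}]'
python3 -m pendant '[{"linear":[-28,-29,0],"turn":[0,0,0],"claw":55},{"linear":[-50,-53,0],"turn":[0,0,0],"claw":55},{"linear":[-61,-64,10],"turn":[0,0,0],"claw":55},{"linear":[-61,-64,30],"turn":[0,0,0],"claw":55},{"linear":[-61,-64,50],"turn":[0,0,0],"claw":55},{"linear":[-61,-64,60],"turn":[0,0,0],"claw":55},{"linear":[-61,-64,65],"turn":[0,0,0],"claw":55},{"linear":[-61,-64,65],"turn":[0,0,0],"claw":55}]'
python3 -c "
from h import *
plan(.436,.023,.014,41.5)"
```

```text
time_s: 4.15
tcp_pos: [0.442, 0.1099, 0.0949]
eef_rot: [[-0.662, 0.75, 0.0], [0.75, 0.662, -0.0], [-0.0, 0.0, -1.0]]
force: [0.3, -0.1, -1.5]
opening: 0.745
gripper_force: 34.1
time_s: 4.95
tcp_pos: [0.4346, 0.0233, 0.0293]
eef_rot: [[-0.661, 0.75, -0.001], [0.75, 0.661, -0.0], [0.0, -0.0, -1.0]]
force: [0.0, -0.9, -1.7]
opening: 0.738
gripper_force: 34.0
lin [-1.2  0.8 15.3] turn [-0.  -0.  -0.1] yaw now 41.4 q6 0.9
lin [-1.2  0.8 15.3] turn [ -0.    0.  179.9] yaw now 41.4 q6 0.9
```

```bash
python3 -m pendant '[{"linear":[0,0,5],"turn":[0,0,0],"claw":55},{"linear":[0,0,9],"turn":[0,0,0],"claw":55},{"linear":[0,0,12],"turn":[0,0,0],"claw":55},{"linear":[0,0,14],"turn":[0,0,0],"claw":55},{"linear":[0,0,14],"turn":[0,0,0],"claw":55},{"linear":[0,0,14],"turn":[0,0,0],"claw":55},{"linear":[0,0,14],"turn":[0,0,0],"claw":55},{"linear":[0,0,14],"turn":[0,0,0],"claw":55}]'
python3 -m pendant '[{"linear":[0,0,0],"turn":[0,0,0],"claw":66},{"linear":[0,0,0],"turn":[0,0,0],"claw":75},{"linear":[0,0,0],"turn":[0,0,0],"claw":85},{"linear":[0,0,0],"turn":[0,0,0],"claw":85},{"linear":[0,0,-20],"turn":[0,0,0],"claw":85},{"linear":[0,0,-60],"turn":[0,0,0],"claw":85},{"linear":[0,0,-110],"turn":[0,0,0],"claw":85},{"linear":[0,0,-160],"turn":[0,0,0],"claw":85}]'
python3 -c "
from h import *
plan(.461,-.252,.22)"
```

```text
time_s: 5.75
tcp_pos: [0.4349, 0.0233, 0.0156]
eef_rot: [[-0.661, 0.75, 0.0], [0.75, 0.661, 0.0], [-0.0, 0.0, -1.0]]
force: [-3.5, -0.2, 5.7]
opening: 0.743
gripper_force: 35.0
time_s: 6.55
tcp_pos: [0.4343, 0.0232, 0.1768]
eef_rot: [[-0.661, 0.75, -0.001], [0.75, 0.661, -0.0], [0.0, -0.001, -1.0]]
force: [1.8, 1.3, 0.6]
opening: 0.993
gripper_force: 0.0
lin [-224.2 -161.8  -43.2] turn [-0. -0. -0.] yaw now 41.4 q6 0.9
lin [-224.2 -161.8  -43.2] turn [   0.    -0.1 -180. ] yaw now 41.4 q6 0.9
```

```bash
python3 -m pendant '[{"linear":[-35,-25,-15],"turn":[0,0,0],"claw":85},{"linear":[-75,-54,-30],"turn":[0,0,5],"claw":85},{"linear":[-112,-81,-43],"turn":[0,0,10],"claw":85},{"linear":[-150,-108,-43],"turn":[0,0,15],"claw":85},{"linear":[-185,-133,-43],"turn":[0,0,21],"claw":85},{"linear":[-215,-155,-43],"turn":[0,0,21],"claw":85},{"linear":[-224,-162,-43],"turn":[0,0,21],"claw":85},{"linear":[-224,-162,-43],"turn":[0,0,21],"claw":85}]'
python3 -c "
from h import *
look('w2')"
```

```text
time_s: 7.35
tcp_pos: [0.4611, -0.2531, 0.2177]
eef_rot: [[-0.346, 0.938, -0.001], [0.938, 0.346, 0.001], [0.001, -0.001, -1.0]]
force: [-0.6, 0.2, 0.2]
opening: 0.992
gripper_force: 0.0
```

View pics/w2.png

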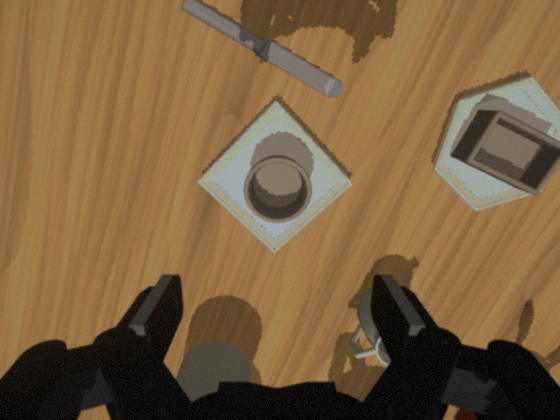

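The round dish's rim is centred at about (278,190) on the square plate (275,176). The oblong dish on the six-sided plate is partly visible at upper right. The creamer and canister are clear of the fingers.

```bash
python3 - <<'E'
from h import *
im=cv2.imread('pics/w2.png');i=np.load('pics/w2.npy',allow_pickle=True).item()
dish(im,i,(278,190),38,.044);plate(im,i,(275,176),82,90)
print(ray(i,[[278,189]],.044))
plan(.461,-.251,.018)
E
```

```text
dish rect c [ 462. -256.] size [63. 66.] ang 22.0 centroid [ 462. -256.] side -24.7 px [277. 188.]
plate rect c [ 460. -257.] size [120. 119.] ang 64.5 centroid [ 460. -257.] side -25.8
[[ 0.4628 -0.2556  0.044 ]]
lin [  0.7   0.3 199.9] turn [-0.  -0.1 -0. ] yaw now 20.3 q6 0.72
lin [  0.7   0.3 199.9] turn [   0.1   -0.  -180. ] yaw now 20.3 q6 0.72
```

```bash
python3 -m pendant '[{"linear":[-2.7,0.5,40],"turn":[0,0,0],"claw":85},{"linear":[-2.7,0.5,80],"turn":[0,0,0],"claw":85},{"linear":[-2.7,0.5,120],"turn":[0,0,0],"claw":85},{"linear":[-2.7,0.5,150],"turn":[0,0,0],"claw":85},{"linear":[-2.7,0.5,175],"turn":[0,0,0],"claw":85},{"linear":[-2.7,0.5,190],"turn":[0,0,0],"claw":85},{"linear":[-2.7,0.5,200],"turn":[0,0,0],"claw":85},{"linear":[-2.7,0.5,200],"turn":[0,0,0],"claw":85}]' 30
python3 -m pendant '[{"linear":[0,0,0],"turn":[0,0,0],"claw":75},{"linear":[0,0,0],"turn":[0,0,0],"claw":68},{"linear":[0,0,0],"turn":[0,0,0],"claw":62},{"linear":[0,0,0],"turn":[0,0,0],"claw":55},{"linear":[0,0,0],"turn":[0,0,0],"claw":55},{"linear":[0,0,0],"turn":[0,0,0],"claw":55},{"linear":[0,0,0],"turn":[0,0,0],"claw":55},{"linear":[0,0,0],"turn":[0,0,0],"claw":55}]' 30
python3 -c "
from h import *
plan(.460,.272,.1)"
```

```text
time_s: 8.2
tcp_pos: [0.4626, -0.2535, 0.0178]
eef_rot: [[-0.349, 0.937, -0.001], [0.937, 0.349, 0.0], [0.001, -0.001, -1.0]]
force: [0.1, -0.0, 0.5]
opening: 0.997
gripper_force: 0.0
time_s: 9.0
tcp_pos: [0.4634, -0.2547, 0.0202]
eef_rot: [[-0.348, 0.937, 0.002], [0.937, 0.348, -0.001], [-0.002, 0.002, -1.0]]
force: [-2.2, 1.6, 7.9]
opening: 0.772
gripper_force: 32.2
lin [494.9 180.2 -80.3] turn [ 0.1  0.1 -0. ] yaw now 20.4 q6 0.71
lin [494.9 180.2 -80.3] turn [  0.2  -0.1 180. ] yaw now 20.4 q6 0.71
```

```bash
python3 -m pendant '[{"linear":[0,0,-10],"turn":[0,0,0],"claw":55},{"linear":[0,0,-35],"turn":[0,0,0],"claw":55},{"linear":[0,0,-70],"turn":[0,0,0],"claw":55},{"linear":[10,4,-100],"turn":[0,0,0],"claw":55},{"linear":[40,15,-110],"turn":[0,0,0],"claw":55},{"linear":[80,29,-110],"turn":[0,0,0],"claw":55},{"linear":[120,44,-110],"turn":[0,0,0],"claw":55},{"linear":[160,58,-110],"turn":[0,0,0],"claw":55}]'
python3 -m pendant '[{"linear":[43,16,0],"turn":[0,0,0],"claw":55},{"linear":[86,31,0],"turn":[0,0,0],"claw":55},{"linear":[129,47,0],"turn":[0,0,0],"claw":55},{"linear":[172,63,0],"turn":[0,0,0],"claw":55},{"linear":[215,78,0],"turn":[0,0,0],"claw":55},{"linear":[258,94,0],"turn":[0,0,0],"claw":55},{"linear":[300,110,0],"turn":[0,0,0],"claw":55},{"linear":[325,119,0],"turn":[0,0,0],"claw":55}]'
python3 -m pendant '[{"linear":[10,3,15],"turn":[0,0,0],"claw":55},{"linear":[10,3,35],"turn":[0,0,0],"claw":55},{"linear":[10,3,55],"turn":[0,0,0],"claw":55},{"linear":[10,3,70],"turn":[0,0,0],"claw":55},{"linear":[10,3,80],"turn":[0,0,0],"claw":55},{"linear":[10,3,88],"turn":[0,0,0],"claw":55},{"linear":[10,3,92],"turn":[0,0,0],"claw":55},{"linear":[10,3,92],"turn":[0,0,0],"claw":55}]'
python3 -c "
from h import *
plan(.460,.272,.0195)"
```

```text
time_s: 9.8
tcp_pos: [0.4614, -0.0828, 0.1295]
eef_rot: [[-0.347, 0.938, 0.002], [0.938, 0.347, -0.0], [-0.001, 0.001, -1.0]]
force: [0.7, 0.9, -1.6]
opening: 0.772
gripper_force: 33.9
time_s: 10.6
tcp_pos: [0.4595, 0.265, 0.1292]
eef_rot: [[-0.35, 0.937, 0.001], [0.937, 0.35, 0.001], [0.001, 0.001, -1.0]]
force: [-0.8, -1.2, -0.7]
opening: 0.766
gripper_force: 33.9
time_s: 11.4
tcp_pos: [0.4591, 0.2722, 0.0362]
eef_rot: [[-0.348, 0.938, -0.0], [0.938, 0.348, -0.0], [-0.0, -0.0, -1.0]]
force: [0.0, 0.3, -1.1]
opening: 0.77
gripper_force: 33.9
lin [-0.5  0.7 16.7] turn [-0.  0.  0.] yaw now 20.4 q6 1.75
lin [-0.5  0.7 16.7] turn [  0.   0. 180.] yaw now 20.4 q6 1.75
```

```bash
python3 -m pendant '[{"linear":[0,0,5],"turn":[0,0,0],"claw":55},{"linear":[0,0,10],"turn":[0,0,0],"claw":55},{"linear":[0,0,13],"turn":[0,0,0],"claw":55},{"linear":[0,0,15],"turn":[0,0,0],"claw":55},{"linear":[0,0,16.5],"turn":[0,0,0],"claw":55},{"linear":[0,0,16.5],"turn":[0,0,0],"claw":55},{"linear":[0,0,16.5],"turn":[0,0,0],"claw":55},{"linear":[0,0,16.5],"turn":[0,0,0],"claw":55}]'
python3 -m pendant '[{"linear":[0,0,0],"turn":[0,0,0],"claw":68},{"linear":[0,0,0],"turn":[0,0,0],"claw":75},{"linear":[0,0,0],"turn":[0,0,0],"claw":85},{"linear":[0,0,0],"turn":[0,0,0],"claw":85},{"linear":[0,0,-20],"turn":[0,0,0],"claw":85},{"linear":[0,0,-65],"turn":[0,0,0],"claw":85},{"linear":[0,0,-115],"turn":[0,0,0],"claw":85},{"linear":[0,0,-165],"turn":[0,0,0],"claw":85}]'
python3 -c "
from h import *
plan(.634,.134,.22,-28)"
```

```text
time_s: 12.2
tcp_pos: [0.4591, 0.2725, 0.0203]
eef_rot: [[-0.348, 0.937, 0.0], [0.937, 0.348, 0.0], [0.0, 0.0, -1.0]]
force: [-3.7, -1.1, 5.1]
opening: 0.766
gripper_force: 34.4
time_s: 13.0
tcp_pos: [0.4587, 0.2721, 0.1864]
eef_rot: [[-0.348, 0.937, -0.0], [0.937, 0.348, -0.0], [-0.0, -0.001, -1.0]]
force: [0.3, 1.2, 0.6]
opening: 0.995
gripper_force: 0.0
lin [-190.5  116.2  -33.6] turn [-0.   0.  48.4] yaw now 20.4 q6 1.75
lin [-190.5  116.2  -33.6] turn [  -0.    -0.  -131.6] yaw now 20.4 q6 1.75
```

```bash
python3 -m pendant '[{"linear":[-35,22,-15],"turn":[0,0,-5],"claw":85},{"linear":[-70,43,-30],"turn":[0,0,-12],"claw":85},{"linear":[-105,64,-33],"turn":[0,0,-19],"claw":85},{"linear":[-140,85,-33],"turn":[0,0,-26],"claw":85},{"linear":[-170,104,-33],"turn":[0,0,-33],"claw":85},{"linear":[-186,114,-33],"turn":[0,0,-39],"claw":85},{"linear":[-190,116,-33],"turn":[0,0,-42],"claw":85},{"linear":[-190,116,-33],"turn":[0,0,-42],"claw":85}]'
python3 -c "
from h import *
look('w3')"
```

```text
time_s: 13.8
tcp_pos: [0.6346, 0.1339, 0.217]
eef_rot: [[-0.886, 0.464, -0.001], [0.464, 0.886, -0.0], [0.001, -0.001, -1.0]]
force: [-0.2, 1.1, 0.2]
opening: 0.997
gripper_force: 0.0
```

View pics/w3.png

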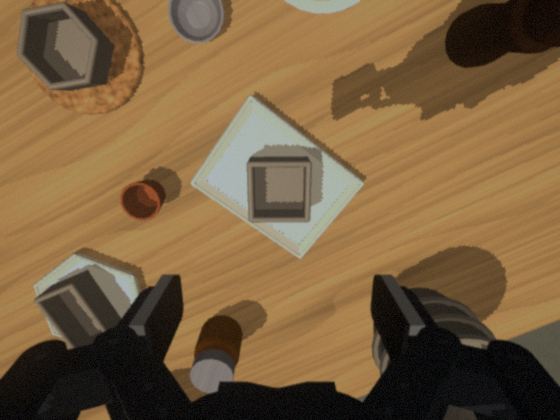

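The square dish's rim runs from (249,158) to (312,222), centred at (280,190), and is already square to the tool. The jar (215,350) and bowls (430,320) lie farther out.

```bash
python3 - <<'E'
from h import *
im=cv2.imread('pics/w3.png');i=np.load('pics/w3.npy',allow_pickle=True).item()
dish(im,i,(280,190),46,.042,90);plate(im,i,(278,178),98,90)
P=ray(i,[(249,158),(310,157),(312,221),(250,222)],.042);print(P.mean(0),np.linalg.norm(P-np.roll(P,1,0),axis=1))
p=P.mean(0);plan(p[0],p[1],.018)
E
```

```text
dish rect c [639. 133.] size [62. 66.] ang 62.3 centroid [639. 133.] side -26.1 px [278. 189.]
plate rect c [638. 131.] size [151. 113.] ang 25.7 centroid [638. 131.] side 26.4
[0.6397 0.134  0.042 ] [0.0657 0.0586 0.0657 0.0635]
lin [ -5.2   2.3 199.4] turn [-0. -0. -0.] yaw now 62.3 q6 0.69
lin [ -5.2   2.3 199.4] turn [   0.   -0. -180.] yaw now 62.3 q6 0.69
```

```bash
python3 -m pendant '[{"linear":[-4,1,40],"turn":[0,0,-0.5],"claw":85},{"linear":[-4,1,80],"turn":[0,0,-0.5],"claw":85},{"linear":[-4,1,120],"turn":[0,0,-0.5],"claw":85},{"linear":[-4,1,150],"turn":[0,0,-0.5],"claw":85},{"linear":[-4,1,175],"turn":[0,0,-0.5],"claw":85},{"linear":[-4,1,190],"turn":[0,0,-0.5],"claw":85},{"linear":[-4,1,201],"turn":[0,0,-0.5],"claw":85},{"linear":[-4,1,201],"turn":[0,0,-0.5],"claw":85}]' 30
python3 -m pendant '[{"linear":[0,0,0],"turn":[0,0,0],"claw":75},{"linear":[0,0,0],"turn":[0,0,0],"claw":68},{"linear":[0,0,0],"turn":[0,0,0],"claw":62},{"linear":[0,0,0],"turn":[0,0,0],"claw":52},{"linear":[0,0,0],"turn":[0,0,0],"claw":52},{"linear":[0,0,0],"turn":[0,0,0],"claw":52},{"linear":[0,0,0],"turn":[0,0,0],"claw":52},{"linear":[0,0,0],"turn":[0,0,0],"claw":52}]' 30
python3 -c "
from h import *
plan(.460,-.257,.12,64.8)"
```

```text
time_s: 14.65
tcp_pos: [0.6374, 0.1339, 0.0159]
eef_rot: [[-0.89, 0.456, -0.001], [0.456, 0.89, -0.0], [0.001, -0.001, -1.0]]
force: [-0.0, -0.0, -0.4]
opening: 0.992
gripper_force: 0.0
time_s: 15.45
tcp_pos: [0.6388, 0.134, 0.0182]
eef_rot: [[-0.89, 0.456, 0.002], [0.456, 0.89, 0.001], [-0.002, 0.002, -1.0]]
force: [0.2, 0.2, 6.6]
opening: 0.717
gripper_force: 34.2
lin [ -19.3 -429.3 -102.4] turn [ 0.1  0.1 -1.9] yaw now 62.9 q6 0.68
lin [ -19.3 -429.3 -102.4] turn [  0.1  -0.1 178.1] yaw now 62.9 q6 0.68
```

```bash
python3 -m pendant '[{"linear":[0,0,-10],"turn":[0,0,0],"claw":52},{"linear":[0,0,-35],"turn":[0,0,0],"claw":52},{"linear":[0,0,-70],"turn":[0,0,0],"claw":52},{"linear":[0,-10,-95],"turn":[0,0,0],"claw":52},{"linear":[-1,-40,-102],"turn":[0,0,-2],"claw":52},{"linear":[-3,-80,-102],"turn":[0,0,-2],"claw":52},{"linear":[-5,-120,-102],"turn":[0,0,-2],"claw":52},{"linear":[-7,-160,-102],"turn":[0,0,-2],"claw":52}]'
python3 -c "
from h import *
plan(.460,-.257,.12,64.8)"
python3 -m pendant '[{"linear":[-3,-42,0],"turn":[0,0,0],"claw":52},{"linear":[-4,-84,0],"turn":[0,0,0],"claw":52},{"linear":[-5,-126,0],"turn":[0,0,0],"claw":52},{"linear":[-6,-168,0],"turn":[0,0,0],"claw":52},{"linear":[-6,-208,0],"turn":[0,0,0],"claw":52},{"linear":[-6,-238,0],"turn":[0,0,0],"claw":52},{"linear":[-6,-255,0],"turn":[0,0,0],"claw":52},{"linear":[-6,-262,0],"turn":[0,0,0],"claw":52}]'
python3 -c "
from h import *
plan(.460,-.257,.035,64.8)"
```

```text
time_s: 16.25
tcp_pos: [0.5703, -0.0131, 0.1192]
eef_rot: [[-0.906, 0.424, 0.0], [0.424, 0.906, -0.0], [-0.0, -0.0, -1.0]]
force: [0.6, -0.4, -1.2]
opening: 0.715
gripper_force: 33.4
lin [  -3.6 -267.7   -0.7] turn [-0.   0.   0.1] yaw now 64.9 q6 0.42
lin [  -3.6 -267.7   -0.7] turn [  -0.    -0.  -179.9] yaw now 64.9 q6 0.42
time_s: 17.05
tcp_pos: [0.4646, -0.253, 0.1192]
eef_rot: [[-0.904, 0.426, -0.0], [0.426, 0.904, -0.0], [0.0, -0.0, -1.0]]
force: [0.3, -0.2, -2.2]
opening: 0.714
gripper_force: 33.5
lin [ 2.4 -5.5 84.2] turn [-0. -0. -0.] yaw now 64.8 q6 -0.06
lin [ 2.4 -5.5 84.2] turn [ -0.   0. 180.] yaw now 64.8 q6 -0.06
```

```bash
python3 -m pendant '[{"linear":[2,-2,15],"turn":[0,0,0],"claw":52},{"linear":[2,-3,35],"turn":[0,0,0],"claw":52},{"linear":[2,-3,55],"turn":[0,0,0],"claw":52},{"linear":[2,-3,70],"turn":[0,0,0],"claw":52},{"linear":[2,-3,80],"turn":[0,0,0],"claw":52},{"linear":[2,-3,85],"turn":[0,0,0],"claw":52},{"linear":[2,-3,85],"turn":[0,0,0],"claw":52},{"linear":[2,-3,85],"turn":[0,0,0],"claw":52}]'
python3 -c "
from h import *
plan(.460,-.257,.0175,64.8)"
```

```text
time_s: 17.85
tcp_pos: [0.4628, -0.2536, 0.0345]
eef_rot: [[-0.905, 0.424, 0.001], [0.424, 0.905, -0.0], [-0.001, -0.0, -1.0]]
force: [-0.0, -0.3, -1.7]
opening: 0.719
gripper_force: 33.4
lin [ 1.1 -4.2 17. ] turn [-0.   0.1  0.1] yaw now 64.9 q6 -0.06
lin [ 1.1 -4.2 17. ] turn [  -0.1   -0.  -179.9] yaw now 64.9 q6 -0.06
```

Then on to the oblong dish after release.

```bash
python3 -m pendant '[{"linear":[1,-2,3],"turn":[0,0,0],"claw":52},{"linear":[1,-4,7],"turn":[0,0,0],"claw":52},{"linear":[1,-4,11],"turn":[0,0,0],"claw":52},{"linear":[1,-4,14],"turn":[0,0,0],"claw":52},{"linear":[1,-4,16.5],"turn":[0,0,0],"claw":52},{"linear":[1,-4,16.5],"turn":[0,0,0],"claw":52},{"linear":[1,-4,16.5],"turn":[0,0,0],"claw":52},{"linear":[1,-4,16.5],"turn":[0,0,0],"claw":52}]'
python3 -m pendant '[{"linear":[0,0,0],"turn":[0,0,0],"claw":68},{"linear":[0,0,0],"turn":[0,0,0],"claw":75},{"linear":[0,0,0],"turn":[0,0,0],"claw":85},{"linear":[0,0,0],"turn":[0,0,0],"claw":85},{"linear":[0,0,-20],"turn":[0,0,0],"claw":85},{"linear":[0,0,-65],"turn":[0,0,0],"claw":85},{"linear":[0,0,-115],"turn":[0,0,0],"claw":85},{"linear":[0,0,-165],"turn":[0,0,0],"claw":85}]'
python3 -c "
from h import *
plan(.662,-.140,.22,90)"
```

```text
time_s: 18.65
tcp_pos: [0.4597, -0.2567, 0.0182]
eef_rot: [[-0.905, 0.425, 0.0], [0.425, 0.905, -0.0], [-0.0, -0.0, -1.0]]
force: [-4.2, 1.9, 8.4]
opening: 0.717
gripper_force: 34.7
time_s: 19.45
tcp_pos: [0.4594, -0.2565, 0.1839]
eef_rot: [[-0.905, 0.425, -0.0], [0.425, 0.905, 0.0], [0.001, 0.0, -1.0]]
force: [1.5, -0.3, -0.8]
opening: 0.995
gripper_force: 0.0
lin [-134.   191.5  -36.2] turn [  0.   -0.  -25.1] yaw now 64.9 q6 -0.07
lin [-134.   191.5  -36.2] turn [ -0.   -0.  154.9] yaw now 64.9 q6 -0.07
```

```bash
python3 -m pendant '[{"linear":[-22,32,-15],"turn":[0,0,-4],"claw":85},{"linear":[-45,64,-30],"turn":[0,0,-8],"claw":85},{"linear":[-68,97,-36],"turn":[0,0,-12],"claw":85},{"linear":[-90,129,-36],"turn":[0,0,-16],"claw":85},{"linear":[-115,164,-36],"turn":[0,0,-21],"claw":85},{"linear":[-130,186,-36],"turn":[0,0,-21],"claw":85},{"linear":[-134,191,-36],"turn":[0,0,-21],"claw":85},{"linear":[-134,191,-36],"turn":[0,0,-21],"claw":85}]'
python3 -c "
from h import *
look('w4')"
```

```text
time_s: 20.25
tcp_pos: [0.6626, -0.1402, 0.2173]
eef_rot: [[-0.997, 0.071, -0.001], [0.071, 0.997, 0.0], [0.001, 0.0, -1.0]]
force: [-0.8, 0.4, 0.5]
opening: 0.994
gripper_force: 0.0
```

View pics/w4.png

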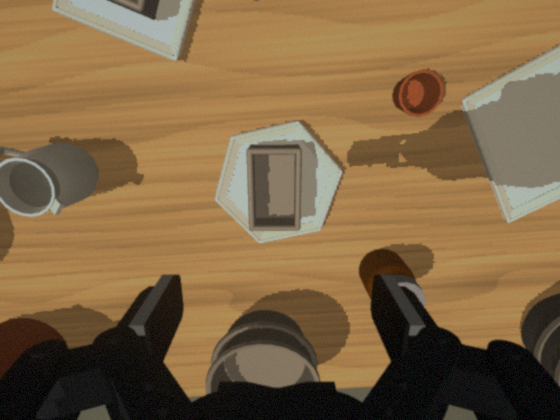

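The oblong dish's rim runs from (250,146) to (302,230), lined up with the tool. The jar (390,275) and bowl (262,350) need a clearance check.

```bash
python3 - <<'E'
from h import *
im=cv2.imread('pics/w4.png');i=np.load('pics/w4.npy',allow_pickle=True).item()
dish(im,i,(276,188),52,.042,90);plate(im,i,(279,182),68,60)
P=ray(i,[(250,146),(300,146),(302,229),(250,230)],.042);print(P.mean(0),np.linalg.norm(P-np.roll(P,1,0),axis=1))
print('hexplate corners',ray(i,[(299,122),(342,173),(321,231),(262,242),(216,197),(233,136)],.012)[:,:2].round(3).tolist())
print('jar,bowl near',ray(i,[(380,255),(410,280),(262,312)],.0)[:,:2])
p=P.mean(0);plan(p[0],p[1],.018)
E
```

```text
dish rect c [ 665. -144.] size [52. 88.] ang 85.8 centroid [ 665. -144.] side -2.2 px [274. 188.]
plate rect c [ 669. -141.] size [123. 140.] ang 8.6 centroid [ 669. -141.] side -21.7
[ 0.6652 -0.1425  0.042 ] [0.086  0.0476 0.085  0.0537]
hexplate corners [[0.604, -0.114], [0.66, -0.071], [0.725, -0.095], [0.734, -0.163], [0.677, -0.209], [0.613, -0.183]]
jar,bowl near [[ 0.7664 -0.0242]
 [ 0.8032  0.0136]
 [ 0.8363 -0.1724]]
lin [ -3.7  -1.4 199.9] turn [-0.  -0.1 -0. ] yaw now 85.9 q6 -0.14
lin [ -3.7  -1.4 199.9] turn [   0.1   -0.  -180. ] yaw now 85.9 q6 -0.14
```

```bash
python3 -m pendant '[{"linear":[-3,-2,40],"turn":[0,0,0],"claw":80},{"linear":[-3,-2,80],"turn":[0,0,0],"claw":80},{"linear":[-3,-2,120],"turn":[0,0,0],"claw":80},{"linear":[-3,-2,150],"turn":[0,0,0],"claw":80},{"linear":[-3,-2,175],"turn":[0,0,0],"claw":80},{"linear":[-3,-2,190],"turn":[0,0,0],"claw":80},{"linear":[-3,-2,198.5],"turn":[0,0,0],"claw":80},{"linear":[-3,-2,198.5],"turn":[0,0,0],"claw":75}]' 30
python3 -m pendant '[{"linear":[0,0,0],"turn":[0,0,0],"claw":68},{"linear":[0,0,0],"turn":[0,0,0],"claw":60},{"linear":[0,0,0],"turn":[0,0,0],"claw":53},{"linear":[0,0,0],"turn":[0,0,0],"claw":43},{"linear":[0,0,0],"turn":[0,0,0],"claw":43},{"linear":[0,0,0],"turn":[0,0,0],"claw":43},{"linear":[0,0,0],"turn":[0,0,0],"claw":43},{"linear":[0,0,0],"turn":[0,0,0],"claw":43}]' 30
python3 -c "
from h import *
plan(.638,.1315,.1,116)"
```

```text
time_s: 21.1
tcp_pos: [0.6645, -0.1433, 0.0196]
eef_rot: [[-0.997, 0.073, -0.001], [0.073, 0.997, 0.0], [0.001, 0.0, -1.0]]
force: [-0.8, -0.4, -0.2]
opening: 0.881
gripper_force: 0.0
time_s: 21.9
tcp_pos: [0.6657, -0.143, 0.021]
eef_rot: [[-0.997, 0.072, 0.002], [0.072, 0.997, -0.0], [-0.002, -0.0, -1.0]]
force: [-1.2, 0.6, 6.7]
opening: 0.599
gripper_force: 32.8
lin [ 47.2 271.7 -79.2] turn [ -0.    0.1 -30.1] yaw now 85.9 q6 -0.14
lin [ 47.2 271.7 -79.2] turn [  0.1   0.1 149.9] yaw now 85.9 q6 -0.14
```

```bash
python3 -m pendant '[{"linear":[0,0,-10],"turn":[0,0,0],"claw":43},{"linear":[0,0,-35],"turn":[0,0,0],"claw":43},{"linear":[0,0,-65],"turn":[0,0,0],"claw":43},{"linear":[5,8,-85],"turn":[0,0,0],"claw":43},{"linear":[13,38,-90],"turn":[0,0,-3],"claw":43},{"linear":[22,75,-90],"turn":[0,0,-8],"claw":43},{"linear":[30,115,-90],"turn":[0,0,-13],"claw":43},{"linear":[35,155,-90],"turn":[0,0,-18],"claw":43}]'
python3 -c "
from h import *
plan(.638,.1315,.11,116)"
```

```text
time_s: 22.7
tcp_pos: [0.6406, 0.0155, 0.1103]
eef_rot: [[-0.97, -0.243, -0.0], [-0.243, 0.97, 0.0], [0.0, 0.0, -1.0]]
force: [0.6, -0.1, -1.5]
opening: 0.602
gripper_force: 32.0
lin [-25.6 113.2   0.3] turn [  0.  -0. -12.] yaw now 104.0 q6 -0.22
lin [-25.6 113.2   0.3] turn [ -0.  -0. 168.] yaw now 104.0 q6 -0.22
```

```bash
python3 -m pendant '[{"linear":[-8,35,0],"turn":[0,0,-4],"claw":43},{"linear":[-16,70,0],"turn":[0,0,-8],"claw":43},{"linear":[-23,98,0],"turn":[0,0,-11],"claw":43},{"linear":[-25,109,10],"turn":[0,0,-12],"claw":43},{"linear":[-25,109,30],"turn":[0,0,-12],"claw":43},{"linear":[-25,109,50],"turn":[0,0,-12],"claw":43},{"linear":[-25,109,65],"turn":[0,0,-12],"claw":43},{"linear":[-25,109,70],"turn":[0,0,-12],"claw":43}]'
python3 -c "
from h import *
plan(.638,.1315,.021,116)"
```

```text
time_s: 23.5
tcp_pos: [0.6384, 0.1253, 0.0375]
eef_rot: [[-0.9, -0.436, -0.003], [-0.436, 0.9, -0.001], [0.003, 0.001, -1.0]]
force: [1.0, -0.2, -1.7]
opening: 0.596
gripper_force: 32.0
lin [-2.4  5.7 16.5] turn [ 0.  -0.2 -0.2] yaw now 115.8 q6 -0.26
lin [-2.4  5.7 16.5] turn [ -0.3  -0.1 179.8] yaw now 115.8 q6 -0.26
```

```bash
python3 -m pendant '[{"linear":[-2,3,4],"turn":[0,0,0],"claw":43},{"linear":[-2,5,8],"turn":[0,0,0],"claw":43},{"linear":[-2,5,12],"turn":[0,0,0],"claw":43},{"linear":[-2,5,15],"turn":[0,0,0],"claw":43},{"linear":[-2,5,17],"turn":[0,0,0],"claw":43},{"linear":[-2,5,18],"turn":[0,0,0],"claw":43},{"linear":[-2,5,18],"turn":[0,0,0],"claw":43},{"linear":[-2,5,18],"turn":[0,0,0],"claw":43}]'
python3 -c "
from h import *
plan(.638,.1315,.021,116)"
```

```text
time_s: 24.3
tcp_pos: [0.6391, 0.1314, 0.022]
eef_rot: [[-0.9, -0.436, 0.0], [-0.436, 0.9, 0.0], [-0.0, -0.0, -1.0]]
force: [-0.0, -0.4, -1.0]
opening: 0.602
gripper_force: 32.0
lin [1.  0.6 1. ] turn [-0.   0.  -0.1] yaw now 115.9 q6 -0.25
lin [1.  0.6 1. ] turn [  0.    0.  179.9] yaw now 115.9 q6 -0.25
```

```bash
python3 -m pendant '[{"linear":[0,0,1],"turn":[0,0,0],"claw":43},{"linear":[0,0,1.5],"turn":[0,0,0],"claw":43},{"linear":[0,0,1.5],"turn":[0,0,0],"claw":43},{"linear":[0,0,1.5],"turn":[0,0,0],"claw":43},{"linear":[0,0,1.5],"turn":[0,0,0],"claw":56},{"linear":[0,0,1.5],"turn":[0,0,0],"claw":66},{"linear":[0,0,1.5],"turn":[0,0,0],"claw":75},{"linear":[0,0,1.5],"turn":[0,0,0],"claw":85}]'
python3 -m pendant '[{"linear":[0,0,0],"turn":[0,0,0],"claw":85},{"linear":[0,0,-20],"turn":[0,0,0],"claw":85},{"linear":[0,0,-60],"turn":[0,0,0],"claw":85},{"linear":[0,0,-110],"turn":[0,0,0],"claw":85},{"linear":[0,0,-160],"turn":[0,0,0],"claw":85},{"linear":[0,0,-190],"turn":[0,0,0],"claw":85},{"linear":[0,0,-198],"turn":[0,0,0],"claw":85},{"linear":[0,0,-198],"turn":[0,0,0],"claw":85}]'
python3 -c "
from h import *
plan(.435,.0233,.22,101.4)
look('w5')"
```

```text
time_s: 25.1
tcp_pos: [0.639, 0.1314, 0.0201]
eef_rot: [[-0.9, -0.436, -0.0], [-0.436, 0.9, -0.0], [0.0, 0.0, -1.0]]
force: [0.5, -0.6, -0.7]
opening: 0.995
gripper_force: 0.0
time_s: 25.9
tcp_pos: [0.6396, 0.1315, 0.2195]
eef_rot: [[-0.9, -0.436, 0.002], [-0.436, 0.9, 0.0], [-0.002, -0.001, -1.0]]
force: [-0.8, -0.4, -0.5]
opening: 0.994
gripper_force: 0.0
lin [231.3  -8.1  -1.1] turn [-0.   0.1 14.5] yaw now 115.9 q6 -0.25
lin [231.3  -8.1  -1.1] turn [  -0.2   -0.  -165.5] yaw now 115.9 q6 -0.25
```

View pics/w5.png

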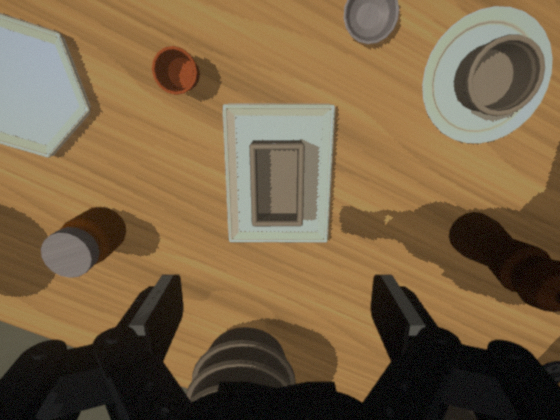

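The oblong dish stands square in the oblong plate (278,183), and the round dish sits central on the round plate (upper right). Next I fetch the hexagon from the trivet.

```bash
python3 -m pendant '[{"linear":[35,-1,0],"turn":[0,0,2],"claw":85},{"linear":[75,-3,0],"turn":[0,0,5],"claw":85},{"linear":[115,-4,10],"turn":[0,0,8],"claw":85},{"linear":[155,-6,20],"turn":[0,0,11],"claw":85},{"linear":[190,-7,40],"turn":[0,0,14.5],"claw":85},{"linear":[218,-8,60],"turn":[0,0,14.5],"claw":85},{"linear":[231,-8,80],"turn":[0,0,14.5],"claw":85},{"linear":[231,-8,100],"turn":[0,0,14.5],"claw":85}]'
python3 -c "
from h import *
plan(.435,.0233,.018,101.4)
im,i=look('w6');P=ray(i,[(276,190)],.042);print(P)"
```

```text
time_s: 26.75
tcp_pos: [0.4323, 0.0227, 0.1156]
eef_rot: [[-0.981, -0.196, -0.003], [-0.196, 0.981, -0.0], [0.003, 0.0, -1.0]]
force: [0.6, -0.6, -0.8]
opening: 0.997
gripper_force: 0.0
lin [-3.1  0.1 97.6] turn [ 0.  -0.1 -0.1] yaw now 101.3 q6 -0.15
lin [-3.1  0.1 97.6] turn [ -0.2  -0.  179.9] yaw now 101.3 q6 -0.15
[[0.4089 0.0165 0.042 ]]
```

View pics/w6.png

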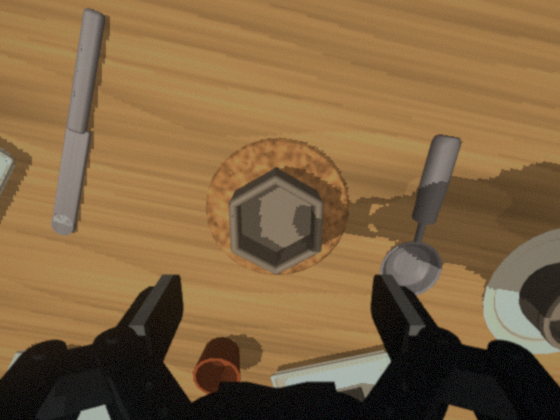

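The hexagon sits on the trivet at about (276,222), with two sides parallel to the pads.

```bash
python3 -m pendant '[{"linear":[-1,0,20],"turn":[0,0,0],"claw":85},{"linear":[-1,0,45],"turn":[0,0,0],"claw":85},{"linear":[-1,0,70],"turn":[0,0,0],"claw":85},{"linear":[-1,0,90],"turn":[0,0,0],"claw":85},{"linear":[-1,0,101],"turn":[0,0,0],"claw":85},{"linear":[-1,0,101],"turn":[0,0,0],"claw":80},{"linear":[-1,0,101],"turn":[0,0,0],"claw":72},{"linear":[-1,0,101],"turn":[0,0,0],"claw":66}]' 30
python3 -m pendant '[{"linear":[0,0,0],"turn":[0,0,0],"claw":60},{"linear":[0,0,0],"turn":[0,0,0],"claw":54},{"linear":[0,0,0],"turn":[0,0,0],"claw":54},{"linear":[0,0,0],"turn":[0,0,0],"claw":54},{"linear":[0,0,0],"turn":[0,0,0],"claw":54},{"linear":[0,0,-10],"turn":[0,0,0],"claw":54},{"linear":[0,0,-30],"turn":[0,0,0],"claw":54},{"linear":[0,0,-60],"turn":[0,0,0],"claw":54}]' 30
python3 -m pendant '[{"linear":[0,0,-20],"turn":[0,0,-3],"claw":54},{"linear":[-20,-11,-30],"turn":[0,0,-7],"claw":54},{"linear":[-50,-30,-30],"turn":[0,0,-11],"claw":54},{"linear":[-85,-50,-30],"turn":[0,0,-15],"claw":54},{"linear":[-120,-70,-30],"turn":[0,0,-19],"claw":54},{"linear":[-150,-90,-30],"turn":[0,0,-23],"claw":54},{"linear":[-168,-105,-30],"turn":[0,0,-26.5],"claw":54},{"linear":[-175,-110,-30],"turn":[0,0,-26.5],"claw":54}]'
python3 -c "
from h import *
plan(.669,-.1405,.1,128)"
```

```text
time_s: 27.6
tcp_pos: [0.4363, 0.0237, 0.0182]
eef_rot: [[-0.98, -0.197, 0.001], [-0.197, 0.98, 0.0], [-0.001, -0.0, -1.0]]
force: [-0.7, 0.2, 0.4]
opening: 0.774
gripper_force: 0.0
time_s: 28.4
tcp_pos: [0.4346, 0.0235, 0.0772]
eef_rot: [[-0.98, -0.197, -0.003], [-0.197, 0.98, -0.0], [0.003, 0.0, -1.0]]
force: [1.0, 0.6, -1.5]
opening: 0.738
gripper_force: 33.7
time_s: 29.2
tcp_pos: [0.6302, -0.0507, 0.1068]
eef_rot: [[-0.789, -0.614, -0.001], [-0.614, 0.789, -0.0], [0.001, 0.0, -1.0]]
force: [-0.8, 1.4, -2.0]
opening: 0.743
gripper_force: 33.8
lin [ 24.5 -94.7   6.8] turn [ 0.  -0.  -0.1] yaw now 127.9 q6 -0.74
lin [ 24.5 -94.7   6.8] turn [ -0.1  -0.  179.9] yaw now 127.9 q6 -0.74
```

```bash
python3 -m pendant '[{"linear":[8,-30,0],"turn":[0,0,0],"claw":54},{"linear":[16,-62,0],"turn":[0,0,0],"claw":54},{"linear":[22,-86,5],"turn":[0,0,0],"claw":54},{"linear":[24,-93,20],"turn":[0,0,0],"claw":54},{"linear":[24,-93,40],"turn":[0,0,0],"claw":54},{"linear":[24,-93,58],"turn":[0,0,0],"claw":54},{"linear":[24,-93,68],"turn":[0,0,0],"claw":54},{"linear":[24,-93,72],"turn":[0,0,0],"claw":54}]'
python3 -m pendant '[{"linear":[0,0,2],"turn":[0,0,0],"claw":54},{"linear":[0,0,4],"turn":[0,0,0],"claw":54},{"linear":[0,0,6],"turn":[0,0,0],"claw":54},{"linear":[0,0,8],"turn":[0,0,0],"claw":54},{"linear":[0,0,8],"turn":[0,0,0],"claw":54},{"linear":[0,0,8],"turn":[0,0,0],"claw":54},{"linear":[0,0,8],"turn":[0,0,0],"claw":54},{"linear":[0,0,8],"turn":[0,0,0],"claw":54}]'
python3 -c "
from h import *
plan(.669,-.1405,.018,128)"
```

```text
time_s: 30.0
tcp_pos: [0.666, -0.137, 0.034]
eef_rot: [[-0.789, -0.614, -0.002], [-0.614, 0.789, 0.001], [0.001, 0.002, -1.0]]
force: [-0.1, 0.1, -1.6]
opening: 0.742
gripper_force: 33.9
time_s: 30.8
tcp_pos: [0.6671, -0.1379, 0.0274]
eef_rot: [[-0.789, -0.614, 0.0], [-0.614, 0.789, -0.0], [-0.0, -0.0, -1.0]]
force: [-0.1, 0.1, -2.0]
opening: 0.743
gripper_force: 33.9
lin [ 0.1 -3.2  9.4] turn [-0.   0.  -0.1] yaw now 127.9 q6 -0.86
lin [ 0.1 -3.2  9.4] turn [  0.    0.  179.9] yaw now 127.9 q6 -0.86
```

```bash
python3 -m pendant '[{"linear":[0,-3,2],"turn":[0,0,0],"claw":54},{"linear":[0,-3,4],"turn":[0,0,0],"claw":54},{"linear":[0,-3,6],"turn":[0,0,0],"claw":54},{"linear":[0,-3,8],"turn":[0,0,0],"claw":54},{"linear":[0,-3,9.5],"turn":[0,0,0],"claw":54},{"linear":[0,-3,9.5],"turn":[0,0,0],"claw":54},{"linear":[0,-3,9.5],"turn":[0,0,0],"claw":54},{"linear":[0,-3,9.5],"turn":[0,0,0],"claw":54}]'
python3 -m pendant '[{"linear":[0,0,0],"turn":[0,0,0],"claw":68},{"linear":[0,0,0],"turn":[0,0,0],"claw":75},{"linear":[0,0,0],"turn":[0,0,0],"claw":85},{"linear":[0,0,0],"turn":[0,0,0],"claw":85},{"linear":[0,0,-20],"turn":[0,0,0],"claw":85},{"linear":[0,0,-65],"turn":[0,0,0],"claw":85},{"linear":[0,0,-115],"turn":[0,0,0],"claw":85},{"linear":[0,0,-165],"turn":[0,0,0],"claw":85}]'
python3 -m pendant '[{"linear":[30,0,-10],"turn":[0,0,0],"claw":85},{"linear":[70,0,-20],"turn":[0,0,0],"claw":85},{"linear":[110,0,-40],"turn":[0,0,0],"claw":85},{"linear":[150,0,-60],"turn":[0,0,0],"claw":85},{"linear":[190,0,-80],"turn":[0,0,0],"claw":85},{"linear":[230,0,-100],"turn":[0,0,0],"claw":85},{"linear":[250,0,-100],"turn":[0,0,0],"claw":85},{"linear":[250,0,-100],"turn":[0,0,0],"claw":85}]'
python3 - <<'E'
from h import *
im=env.capture('top')[:,:,::-1].copy();i=env.camera_info('top');cv2.imwrite('pics/top1.png',im)
cv2.imwrite('pics/top1c.png',cv2.resize(im[90:260,160:460],None,fx=2.66,fy=2.66,interpolation=cv2.INTER_CUBIC))
E
```

```text
time_s: 31.6
tcp_pos: [0.6688, -0.1403, 0.0186]
eef_rot: [[-0.789, -0.614, 0.0], [-0.614, 0.789, -0.0], [-0.0, -0.0, -1.0]]
force: [-3.8, 0.7, 5.2]
opening: 0.743
gripper_force: 34.8
time_s: 32.4
tcp_pos: [0.6685, -0.1401, 0.1844]
eef_rot: [[-0.789, -0.614, -0.0], [-0.614, 0.789, 0.0], [0.0, 0.0, -1.0]]
force: [0.9, -0.7, -0.2]
opening: 0.995
gripper_force: 0.0
time_s: 33.2
tcp_pos: [0.4701, -0.2953, 0.2841]
eef_rot: [[-0.791, -0.612, 0.002], [-0.612, 0.791, -0.001], [-0.0, -0.002, -1.0]]
force: [-0.1, -0.3, 0.6]
opening: 0.998
gripper_force: 0.0
```

View pics/top1c.png

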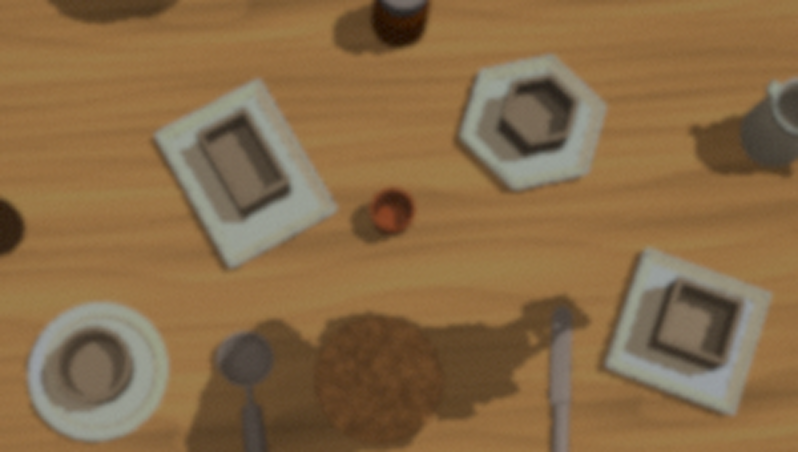

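The crop shows all four dishes on their own plates with sides parallel: round (95,366), oblong (243,163), hexagon (540,115) and square (698,322). Each rim centre, corrected for height, is within about 8 mm of its plate's centre. The arm is clear.

```bash
python3 -c "
from station import env
print(env.job_done())"
```

```text
the job is handed in; nothing more can be done
None
```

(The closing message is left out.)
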